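# Stack the seal rings and set the clamp screw of a stirrer-seal jig

## Task

On the setting jig, thread the wide steel ring and then the narrow one down the post until each sits fully home and let them go. After that turn the jig's thumbscrew clockwise until it seats, back it off a quarter turn, and finish while still gripping the thumbscrew there: do not let go of it at the end. Leave everything else on the bench where it stands.

Things in the scene. Friction and masses are not known exactly. Their poses are not given: they have to be found in the camera images.
- jig: Setting jig, fixed: aluminium block 90 (own x) x 210 (own y) x 20 mm high, origin under its centre, z up. Post at own y = +55 mm, thumbscrew at own y = -55 mm on a 40 mm round boss, top 42 mm above the bench. Between them a steel shoe and two guides (40 mm wide in all, top 34 mm above the bench, own y from -30 to +25 mm); the shoe slides up to 6 mm with the screw and stops 2 mm short of the wide ring.
- post_foot (a point): Centre of the post's foot, on the top face of the jig block (20 mm above the bench). The post is vertical, 16 mm in diameter; a ring that is fully home rests here (wide ring) or on the wide ring (narrow ring).
- post_tip (a point): Centre of the post's tip, 58 mm above the block's top face (78 mm above the bench). The top 10 mm taper from 16 mm to 6 mm diameter.
- screw_grip (a point): Point on the thumbscrew axis to grip at, 72 mm above the bench; turns with the screw, z up. The head is an upright black bar: 46 mm long along its own x, 12 mm thick along its own y (flat sides, round ends), from 54 to 84 mm above the bench, on a 10 mm shank. The bar lies along the jig x when the joint reads 0 or pi, along the jig y at pi/2.
- thumbscrew (a joint): Turn of the thumbscrew in rad, about the upward axis: 0 = seated (hard stop); grows as it is backed off counter-clockwise seen from above, up to 4.0. It starts 2.0 to 3.0 rad off its seat. The screw neither rises nor sinks. It stays where it is left; friction about 0.08 N m.
- wide_ring: Steel ring (wide one), loose: 56 mm outer diameter, 20 mm bore, 24 mm high, 0.16 kg nominal. Starts lying flat on the bench. Origin at the centre of its underside, z up along the bore.
- narrow_ring: Steel ring (narrow one), loose: 40 mm outer diameter, 20 mm bore, 26 mm high, 0.10 kg nominal. Starts lying flat on the bench. Origin at the centre of its underside, z up along the bore.
- vial: Bystander: small capped glass vial, 26 mm diameter, 48 mm high. Origin under its centre.
- beaker: Bystander: glass beaker, 66 mm across the rim, 80 mm high. Origin under its centre.
- reagent_bottle: Bystander: amber bottle with blue cap, 64 mm diameter, 130 mm high. Origin under its centre.
- wrench: Bystander: steel wrench 150 mm long lying on the bench along its own x. Origin on the bench under its middle.
- dish: Bystander: shallow steel dish, 84 mm across, 22 mm high. Origin under its centre.
- port_plug: Bystander: solid steel plug with a flange foot 42 mm across and a 24 mm stem, 34 mm high; no bore. Origin under its centre.
Not all that is in view belongs to the job. Leave any red look-alike of the jig alone. What is shaped like the narrow_ring but blue is not meant.

How it is judged:
On the way, in this order (a step that is already met when the one before it is completed fails the run):
1. the wide ring is fully home on the post and let go (z of wide_ring in the frame of post_foot between -0.003 and 0.003 m and horizontal distance between wide_ring and post_foot below 0.004 m and angle between wide_ring's own z axis and vertical below 0.06 rad and contact force between the fingers and wide_ring below 0.3 N), for 0.2 s.
2. the narrow ring is fully home on top of the wide one and let go (z of wide_ring in the frame of post_foot between -0.003 and 0.003 m and horizontal distance between each of wide_ring, narrow_ring and post_foot below 0.004 m and angle between each of wide_ring, narrow_ring's own z axis and vertical below 0.06 rad and z of narrow_ring in the frame of post_foot between 0.021 and 0.027 m and contact force between the fingers and narrow_ring below 0.3 N), for 0.2 s.
3. the thumbscrew is turned clockwise to its seat (z of wide_ring in the frame of post_foot between -0.003 and 0.003 m and horizontal distance between each of wide_ring, narrow_ring and post_foot below 0.004 m and angle between each of wide_ring, narrow_ring's own z axis and vertical below 0.06 rad and z of narrow_ring in the frame of post_foot between 0.021 and 0.027 m and value of joint thumbscrew below 0.06 rad), for 0.1 s.
At the end, for the whole second after the job is handed in: Both rings upright on the post, each within 3 mm of fully home, wide below narrow, untouched; the thumbscrew, seated (within 0.06 rad) after the rings were home, now 1.57 +-0.26 rad back from its seat, still, gripped with over 2 N; bystanders within 30 mm of their starts (all of step 2 and contact force between the fingers and wide_ring below 0.3 N and value of joint thumbscrew between 1.31 and 1.83 rad and velocity of joint thumbscrew between -0.1 and 0.1 rad/s and contact force between the fingers and thumbscrew above 2 N and distance of each of vial, beaker, reagent_bottle, wrench, dish, port_plug from where it was at the start of the episode below 0.03 m); the arm keeps its last pose, push and grip.
It fails at once if a bystander is pushed more than 30 mm or tipped over (distance of any of vial, beaker, reagent_bottle, wrench, dish, port_plug from where it was at the start of the episode above 0.03 m or angle between any of vial, beaker, reagent_bottle, wrench, dish, port_plug's own z axis and vertical above 0.6 rad).
It also fails if it takes over 72 s, if anything falls off the work surface, if the arm or the gripper's body presses on something with over 40 N, if the wrist force passes 120 N, or if a joint passes its speed limit or range.

## Robot

A 6-joint arm with a two-finger parallel gripper is mounted at the origin on the work surface. World frame = base frame: x ahead of the robot, y to its left, z up, the work surface at z = 0. Lengths are in m, angles in rad, forces in N, time in s.
With the tool pointing down it reaches from about 0.35 to 0.85 m from the base axis. Payload 8.1 kg.
Tool frame: the origin (TCP) lies at the very end of the fingers, on their centre line; the grasp point (between the pads) lies arm.tcp_to_grasp behind it (arm.tcp_to_grasp is the distance from the TCP to the grasp point, in m); z points along the fingers, y is the direction in which the jaws open and shut (so a half turn about z gives the same grasp; the last joint's range is limited). The gripper opens to 93 mm and grips with 3 to 60 N. Pads are 15 mm wide; open, the fingers measure 128 mm over their backs; the gripper's body (75 mm by 188 mm) begins 65 mm behind the grasp point.
Start: joints at [-1.283, 0.13, 1.488, -0, 1.523, -0.085], TCP at [0.219, -0.559, 0.219] pointing down, gripper open.
Joint ranges: [-2.96, 2.96], [-0.89, 2.26], [0.02, 2.5], [-1.34, 4.48], [0, 2.73], [-2.66, 2.66]. Speed limits (rad/s): [2.39, 2.39, 2.79, 3.14, 3.14, 3.14].

## Interface

Orientations are given as a 3x3 rotation matrix whose columns are the frame's x, y, z axes.
In Python, from bench import arm gives the robot as it stands.
- The arm moves only by the tool send_rows, never from a script. Its argument "plan" is a list that holds one entry, the list of rows, each a list of 7 numbers: the turn, a rotation vector about the tool's x, y, z in degrees, then the shift along the tool's x, y, z in m, then the finger opening in m, from 0 to 0.093. In form: [[[rx, ry, rz, dx, dy, dz, fingers], ...]]. A call has 1 to 8 rows; each row is the pose to reach, as a shift and turn from the pose commanded when the call began, along the tool's axes at that moment; what a row does not reach only later rows make up. A row lasts 1/10 s, in which the tool goes at most 50 mm and 8.59 degrees, less where a joint would pass 70% of its speed; a pose out of reach is approached as far as the arm can. A call with a gripper value outside its range is refused whole. The fingers move at their own pace and stop on an object; the grip force is fixed at half the most. Time passes only in rows, so rows that repeat a pose let the fingers close. It gives the time, the measured TCP pose, the force and the opening at its end, in the units of the state.
- arm.get_state(): the state, without advancing time (a new reading comes with each control period).
- arm.snapshot(name): name is "scene" or "top" or "wrist"; returns a dict with "img" (384x512x3 uint8, blue, green, red), "camera_matrix" (3x3 intrinsics, pixels), "T" (4x4, takes a point from camera to world coordinates); the wrist camera has in their place "T_tool_cam" (4x4, takes a point from camera to tool coordinates, whose origin is the TCP and whose axes are the flange's). Camera axes: x right, y up, looking along -z (the intrinsics and any distortion apply to the point x, -y, -z); pixel columns grow to the right and rows downward; lengths in m; the calibration is good to about 2 mm. A picture is of the moment at which its call begins: read the wrist's pose just before it. There is no depth.
- arm.finish_job(): hands the job in, once; it reports no verdict.
The state is a dict: "time": time; "joints": joint angles; "qd": joint speeds; "joint_efforts": joint torques, N m; "position": TCP position; "orientation": TCP orientation; "ft_force": force on the tool from outside, world axes, zero at the start; "ft_torque": the same for the moment, N m; "grip_width": finger opening in m.
Only numpy, scipy, OpenCV 4.12 (cv2) and the standard library are available. Lean on these libraries where they do the work, as an engineer would, in place of code of your own. Each camera call takes 0.05 s, during which the arm holds its last target.

## Working session

There is one attempt and no reset: what is moved stays moved. The work goes in short steps, Python scripts to look and compute and a tool call to move; the robot and the scene stay as the last step left them, time stands still between calls to the robot, and variables do not carry over. Pictures are saved under pics/ and viewed, and the job is handed in when it is done.

Besides the shell and the picture viewer there is one more tool, called by a JSON object that holds its "name" and its "arguments", one argument or row to a line. send_rows: Moves the arm, as the interface text tells. Its arguments: {"type":"object","properties":{"plan":{"type":"array","items":{"type":"array","items":{"type":"array","items":{"type":"number"}}}}},"required":["plan"]}

```bash
ls; mkdir -p pics; python3 - <<'E'
from bench import arm
import cv2
print(arm.get_state()); print(arm.tcp_to_grasp)
for n in ["scene","top","wrist"]:
    s=arm.snapshot(n); cv2.imwrite(f"pics/{n}0.png",s["img"])
    print(n,s["camera_matrix"],s.get("T",s.get("T_tool_cam")),[k for k in s])
E
```

```text
pics
{'time': 0.0, 'joints': array([-1.28341272e+00,  1.31150654e-01,  1.48927918e+00, -6.57405288e-06,
        1.52299363e+00, -8.53731124e-02]), 'qd': array([-0.00198636, -0.00128554, -0.00014286, -0.00209529, -0.0014215 ,
       -0.00138734]), 'joint_efforts': array([ 2.08806217e-03, -5.59853625e+01, -4.91752732e+01,  7.70038459e-02,
        3.56747839e-02, -1.77920301e-04]), 'position': array([ 0.2183821 , -0.55823512,  0.21759378]), 'orientation': array([[ 9.31326856e-01,  3.64184036e-01, -5.25229113e-04],
       [ 3.64184384e-01, -9.31325216e-01,  1.75386351e-03],
       [ 1.49569976e-04, -1.82470043e-03, -9.99998324e-01]]), 'ft_force': array([-0.1071622 , -0.4976682 ,  0.56968047]), 'ft_torque': array([-0.00481164, -0.00538297, -0.02536414]), 'grip_width': 0.09301037153865188}
0.0188
scene [[443.05871892   0.         256.28798108]
 [  0.         443.05871892 192.44124225]
 [  0.           0.           1.        ]] [[-0.82924886 -0.36372999  0.42431926  0.97369445]
 [ 0.55871981 -0.55768815  0.61385349  0.72735503]
 [ 0.0133609   0.74611288  0.66568541  0.88455627]
 [ 0.       
[... 176 characters left out ...]
.           1.        ]] [[-0.00211849  0.98929567 -0.14590954  0.35605577]
 [-0.99968364 -0.00575202 -0.02448525 -0.0207058 ]
 [-0.02506243  0.14581151  0.98899488  1.01006578]
 [ 0.          0.          0.          1.        ]] ['img', 'camera_matrix', 'T']
wrist [[276.70322688   0.         252.98817597]
 [  0.         276.70322688 189.47663989]
 [  0.           0.           1.        ]] [[ 3.63434127e-04  9.61070673e-01  2.76302425e-01  7.75165944e-02]
 [ 9.99999848e-01 -4.63898886e-04  2.98244009e-04  3.03033869e-04]
 [ 4.14809958e-04  2.76302274e-01 -9.61070695e-01 -1.66663110e-01]
 [ 0.00000000e+00  0.00000000e+00  0.00000000e+00  1.00000000e+00]] ['img', 'camera_matrix', 'T_tool_cam']
```

View pics/scene0.png

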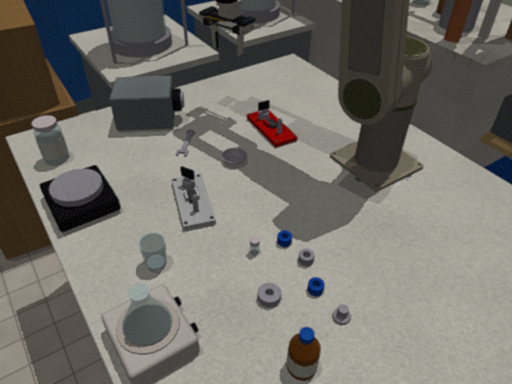

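View pics/top0.png

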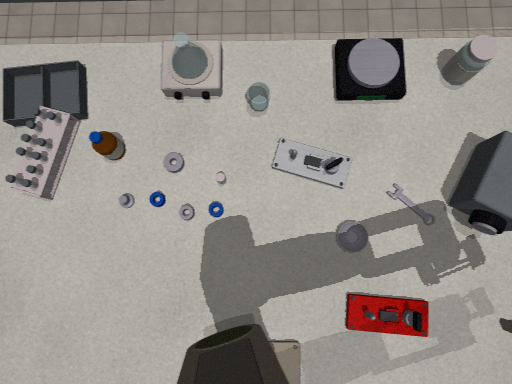

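View pics/wrist0.png

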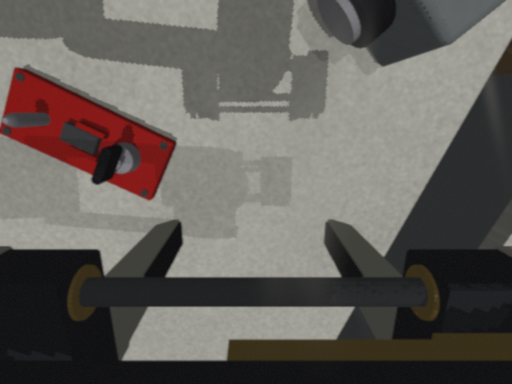

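Scene and top views: the wide ring is at about (173,162) in top, the narrow ring at (187,212), and the blue decoys at (157,199) and (216,209). The jig is at (312,163) and the red look-alike at (388,315). I'll enlarge crops to read these more precisely.

```bash
python3 - <<'E'
import cv2
t=cv2.imread("pics/top0.png"); s=cv2.imread("pics/scene0.png")
def c(im,x0,y0,w,h,f,n): cv2.imwrite(n,cv2.resize(im[y0:y0+h,x0:x0+w],None,fx=f,fy=f,interpolation=cv2.INTER_CUBIC))
c(t,110,145,130,90,6,"pics/t_r.png")
c(t,265,130,95,65,8,"pics/t_j.png")
E
```

```text
(no output)
```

View pics/t_r.png

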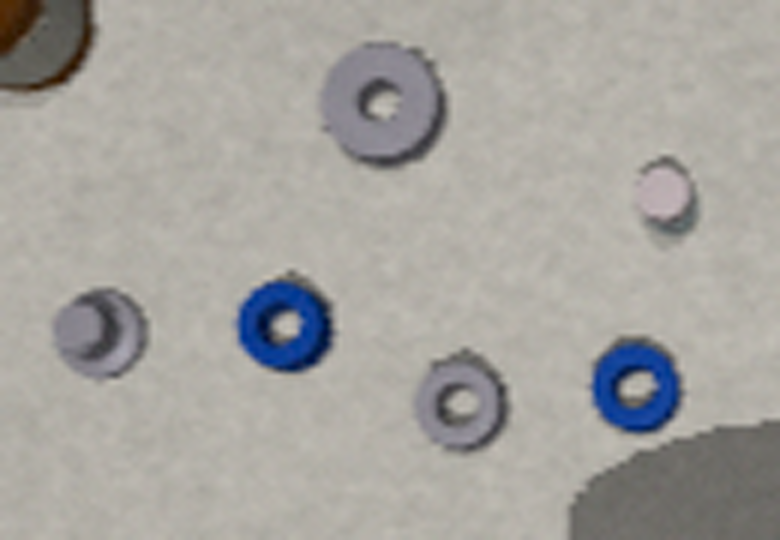

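View pics/t_j.png

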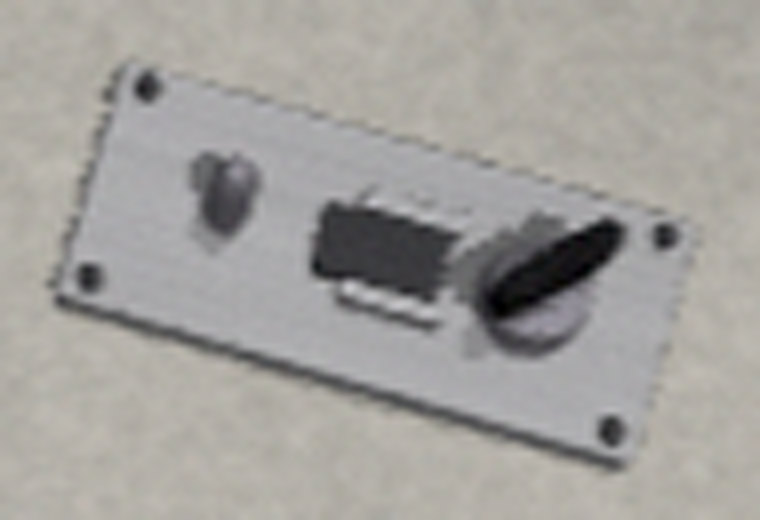

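```bash
cat > h.py <<'E'
import numpy as np, cv2
from bench import arm
K={}
def ray(s,u,v,T=None):
    k=s["camera_matrix"]; T=s["T"] if T is None else T
    d=np.array([(u-k[0,2])/k[0,0],-(v-k[1,2])/k[1,1],-1.]); return T[:3,3],T[:3,:3]@d
def onz(s,u,v,z,T=None):
    o,d=ray(s,u,v,T); return o+d*(z-o[2])/d[2]
def proj(s,p,T=None):
    T=s["T"] if T is None else T
    k=s["camera_matrix"]; c=T[:3,:3].T@(np.asarray(p)-T[:3,3]); return np.array([k[0,2]+k[0,0]*c[0]/-c[2],k[1,2]-k[1,1]*c[1]/-c[2]])
def wT(s,st):
    M=np.eye(4); M[:3,:3]=st["orientation"]; M[:3,3]=st["position"]; return M@s["T_tool_cam"]
E
python3 - <<'E'
from h import *
s=arm.snapshot("top")
np.set_printoptions(precision=4,suppress=True)
f=lambda x,y,x0,y0,k:((x+.5)/k-.5+x0,(y+.5)/k-.5+y0)
print("wide",onz(s,*f(379,100,110,145,6),.024),"narrow",onz(s,*f(458,401,110,145,6),.026))
for n,p,z in [("vial",(664,193),.048),("plugtop",(82,330),.034),("blue1",(283,323),.026),("blue2",(636,386),.026)]: print(n,onz(s,*f(*p,110,145,6),z))
H=[onz(s,*f(*p,265,130,8),.02) for p in [(147,87),(665,236),(89,277),(611,431)]]
print(H); c=np.mean(H,0); print(c)
# jig y = from screw to post
y=(H[0]+H[2]-H[1]-H[3]); y[2]=0;y/=np.linalg.norm(y); x=(H[1]+H[3]-0)*0+ (H[0]-H[2]+H[1]-H[3]); x/=np.linalg.norm(x); print("y",y,"x",x)
x=np.array([y[1],-y[0],0])
for n,p in [("foot",c+.055*y),("tip",c+.055*y+[0,0,.058]),("grip",c-.055*y+[0,0,.052]),("gtop",c-.055*y+[0,0,.064])]:
    q=proj(s,p); print(n,p,q,(q-[265,130]+.5)*8-.5)
# bar ends at top
A=onz(s,*f(500,305,265,130,8),.084);B=onz(s,*f(612,232,265,130,8),.084);print(A,B,B-A, np.degrees(np.arctan2(*(B-A)[[1,0]])),"jig x",np.degrees(np.arctan2(x[1],x[0])))
for n,p in [("bottle",(110,147)),("beaker",(259,103)),("dish",(352,237)),("wrench",(411,203))]: print(n,onz(s,*p,0.0))
E
```

```text
wide [0.5947 0.2412 0.024 ] narrow [0.4526 0.1997 0.026 ]
vial [0.5447 0.1034 0.048 ]
plugtop [0.4853 0.3722 0.034 ]
blue1 [0.4891 0.2819 0.026 ]
blue2 [0.4591 0.1179 0.026 ]
[array([ 0.6535, -0.0696,  0.02  ]), array([ 0.598 , -0.2496,  0.02  ]), array([ 0.5849, -0.0484,  0.02  ]), array([ 0.529 , -0.2284,  0.02  ])]
[ 0.5913 -0.149   0.02  ]
y [0.2958 0.9552 0.    ] x [ 0.9557 -0.2944  0.    ]
foot [ 0.6076 -0.0965  0.02  ] [292.7231 156.1588] [225.2852 212.7705]
tip [ 0.6076 -0.0965  0.078 ] [294.3096 150.7283] [237.9772 169.3266]
grip [ 0.5751 -0.2016  0.072 ] [334.1362 162.9322] [556.5897 266.9573]
gtop [ 0.5751 -0.2016  0.084 ] [334.99  161.878] [563.4203 258.5242]
[ 0.5597 -0.1805  0.084 ] [ 0.5838 -0.2177  0.084 ] [ 0.0241 -0.0372  0.    ] -57.05545105491878 jig x -17.207200951837812
bottle [0.6446 0.433  0.    ]
beaker [ 0.7738 -0.0018  0.    ]
dish [ 0.3821 -0.2576  0.    ]
wrench [ 0.4758 -0.4249  0.    ]
```

```bash
cat >> h.py <<'E'
def delta(p,psi,quiet=False):
    st=arm.get_state(); R=st["orientation"]; a=np.arctan2(R[1,0],R[0,0])
    x=np.array([np.cos(a),np.sin(a),0]); y=np.array([np.sin(a),-np.cos(a),0]); z=np.array([0,0,-1.])
    d=np.asarray(p)-st["position"]
    print("t%.2f pos"%st["time"],st["position"].round(4),"psi %.2f"%np.degrees(a),"w%.4f"%st["grip_width"],"F",st["ft_force"].round(1))
    print("  rz %.2f shift %.4f %.4f %.4f"%(-(((psi-np.degrees(a))+180)%360-180),d@x,d@y,d@z))
E
python3 -c "
from h import *
delta([.595,.241,.15],72.8)"
```

```text
t0.20 pos [ 0.2185 -0.5584  0.218 ] psi 21.36 w0.0928 F [ 1.3 -0.2  0. ]
  rz -51.44 shift 0.6419 -0.6074 0.0680
```

{"name": "send_rows", "arguments": {
  "plan": [
    [[0, 0, -8, 0.036, -0.034, 0, 0.093], [0, 0, -16, 0.072, -0.068, 0, 0.093], [0, 0, -24, 0.108, -0.102, 0, 0.093], [0, 0, -32, 0.144, -0.136, 0, 0.093], [0, 0, -40, 0.18, -0.17, 0, 0.093], [0, 0, -48, 0.216, -0.204, 0, 0.093], [0, 0, -51.4, 0.252, -0.238, 0, 0.093], [0, 0, -51.4, 0.285, -0.27, 0, 0.093]]
  ]
}}

```text
time: 1.0
position: [0.3861, -0.2015, 0.2187]
orientation: [[0.294, 0.956, 0.001], [0.956, -0.294, -0.0], [0.0, 0.001, -1.0]]
ft_force: [1.1, 0.2, -0.3]
grip_width: 0.0928
```

```bash
python3 -c "
from h import *
delta([.595,.241,.15],72.8)"
```

```text
t1.00 pos [ 0.3861 -0.2015  0.2187] psi 72.89 w0.0928 F [ 1.1  0.2 -0.3]
  rz 0.09 shift 0.4844 0.0695 0.0687
```

{"name": "send_rows", "arguments": {
  "plan": [
    [[0, 0, 0, 0.048, 0.007, 0, 0.093], [0, 0, 0, 0.096, 0.014, 0, 0.093], [0, 0, 0, 0.144, 0.021, 0, 0.093], [0, 0, 0, 0.192, 0.028, 0, 0.093], [0, 0, 0, 0.24, 0.035, 0, 0.093], [0, 0, 0, 0.288, 0.042, 0, 0.093], [0, 0, 0, 0.336, 0.049, 0, 0.093], [0, 0, 0, 0.384, 0.056, 0, 0.093]]
  ]
}}

```text
time: 1.8
position: [0.5534, 0.1487, 0.2185]
orientation: [[0.296, 0.955, 0.0], [0.955, -0.296, -0.0], [-0.0, 0.0, -1.0]]
ft_force: [-0.2, -1.3, -0.2]
grip_width: 0.0929
```

{"name": "send_rows", "arguments": {
  "plan": [
    [[0, 0, 0, 0.04, 0.005, 0.023, 0.093], [0, 0, 0, 0.08, 0.01, 0.046, 0.093], [0, 0, 0, 0.1, 0.0135, 0.0687, 0.093], [0, 0, 0, 0.1, 0.0135, 0.0687, 0.093], [0, 0, 0, 0.1, 0.0135, 0.0687, 0.093]]
  ]
}}

```text
time: 2.3
position: [0.5947, 0.238, 0.1489]
orientation: [[0.295, 0.955, -0.002], [0.955, -0.295, -0.001], [-0.002, -0.002, -1.0]]
ft_force: [-0.4, -0.3, -0.2]
grip_width: 0.0933
```

```bash
python3 -c "
from h import *
delta([.595,.241,.15],72.8)
st=arm.get_state(); s=arm.snapshot('wrist'); cv2.imwrite('pics/w1.png',s['img'])
T=wT(s,st); print(proj(s,[.5947,.2412,.024],T))"
```

```text
t2.30 pos [0.5947 0.238  0.1489] psi 72.81 w0.0933 F [-0.4 -0.3 -0.2]
  rz 0.01 shift 0.0029 -0.0006 -0.0011
[251.68926621 180.6913226 ]
```

View pics/w1.png

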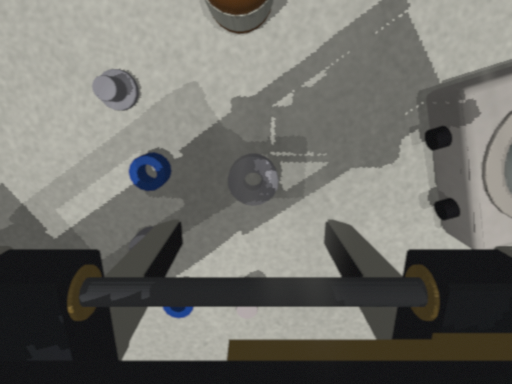

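```bash
python3 -c "
import cv2
a=cv2.imread('pics/w1.png')[140:220,210:300]
cv2.imwrite('pics/w1c.png',cv2.resize(a,None,fx=7,fy=7,interpolation=cv2.INTER_CUBIC))"
```

```text
(no output)
```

View pics/w1c.png

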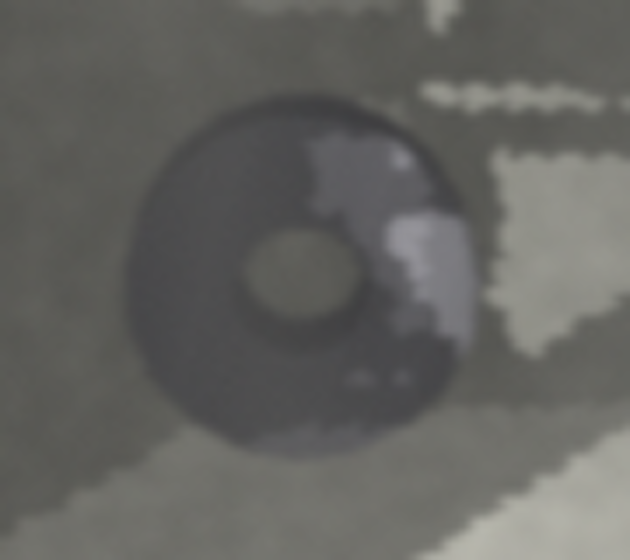

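```bash
python3 -c "
from h import *
st=arm.get_state(); s=arm.snapshot('wrist'); T=wT(s,st)
p=onz(s,252.7,180.3,.024,T);print(p)
delta([p[0],p[1],.006],72.8)"
```

```text
[0.59678313 0.24064541 0.024     ]
t2.40 pos [0.5959 0.2375 0.1513] psi 72.73 w0.0931 F [-0.2  0.4  0.8]
  rz -0.07 shift 0.0033 -0.0001 0.1453
```

{"name": "send_rows", "arguments": {
  "plan": [
    [[0, 0, 0, 0.003, 0, 0.045, 0.093], [0, 0, 0, 0.003, 0, 0.09, 0.093], [0, 0, 0, 0.003, 0, 0.12, 0.093], [0, 0, 0, 0.003, 0, 0.135, 0.093], [0, 0, 0, 0.003, 0, 0.143, 0.093], [0, 0, 0, 0.003, 0, 0.143, 0.05], [0, 0, 0, 0.003, 0, 0.143, 0.05], [0, 0, 0, 0.003, 0, 0.143, 0.05]]
  ]
}}

```text
time: 3.2
position: [0.598, 0.2415, 0.0094]
orientation: [[0.296, 0.955, 0.003], [0.955, -0.296, 0.001], [0.002, 0.003, -1.0]]
ft_force: [0.2, 0.2, 0.3]
grip_width: 0.0733
```

{"name": "send_rows", "arguments": {
  "plan": [
    [[0, 0, 0, 0, 0, 0, 0.05], [0, 0, 0, 0, 0, 0, 0.05], [0, 0, 0, 0, 0, 0, 0.05]]
  ]
}}

```text
time: 3.5
position: [0.5967, 0.2413, 0.0078]
orientation: [[0.296, 0.955, 0.001], [0.955, -0.296, 0.0], [0.001, 0.001, -1.0]]
ft_force: [-2.7, 1.0, 6.6]
grip_width: 0.0558
```

```bash
python3 -c "
from h import *
delta([.6076,-.0965,.15],72.8)
st=arm.get_state(); s=arm.snapshot('wrist'); cv2.imwrite('pics/w2.png',s['img'])"
```

```text
t3.50 pos [0.5967 0.2413 0.0078] psi 72.76 w0.0558 F [-2.7  1.   6.6]
  rz -0.04 shift -0.3194 0.1105 -0.1422
```

View pics/w2.png

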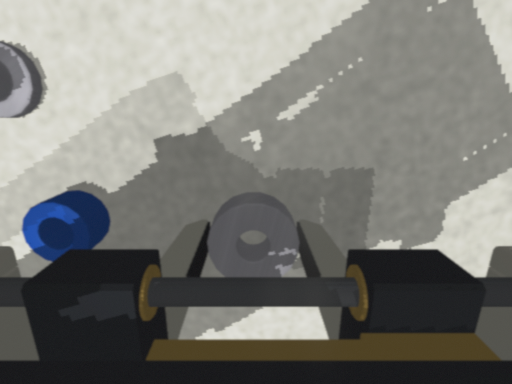

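```bash
python3 -c "
import cv2
a=cv2.imread('pics/w2.png')[180:290,195:315]
cv2.imwrite('pics/w2c.png',cv2.resize(a,None,fx=6,fy=6,interpolation=cv2.INTER_CUBIC))"
```

```text
(no output)
```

View pics/w2c.png

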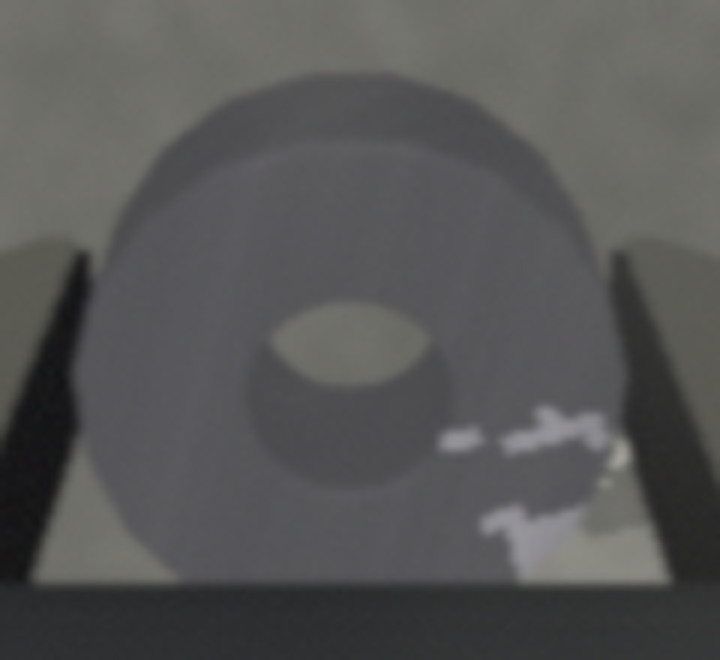

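```bash
python3 -c "
from h import *
s=arm.snapshot('wrist')
T=s['T_tool_cam']
for u,v in [(252.9,245.2),(252.9,203.2),(252.9,229.3),(252.9,261.3)]: print(onz(s,u,v,-.0162,T).round(4))"
```

```text
[-0.001   0.0007 -0.0162]
[ 0.0256  0.0007 -0.0162]
[ 0.0094  0.0007 -0.0162]
[-0.0119  0.0007 -0.0162]
```

{"name": "send_rows", "arguments": {
  "plan": [
    [[0, 0, 0, 0, 0, -0.03, 0.05], [0, 0, 0, 0, 0, -0.075, 0.05], [0, 0, 0, 0, 0, -0.12, 0.05], [0, 0, 0, -0.02, 0.008, -0.142, 0.05], [0, 0, 0, -0.063, 0.02, -0.142, 0.05], [0, 0, 0, -0.108, 0.032, -0.142, 0.05], [0, 0, 0, -0.153, 0.045, -0.142, 0.05], [0, 0, 0, -0.198, 0.058, -0.142, 0.05]]
  ]
}}

```text
time: 4.4
position: [0.5924, 0.0331, 0.1485]
orientation: [[0.296, 0.955, -0.0], [0.955, -0.296, -0.0], [-0.0, -0.0, -1.0]]
ft_force: [0.6, 0.4, -2.1]
grip_width: 0.0563
```

{"name": "send_rows", "arguments": {
  "plan": [
    [[0, 0, 0, -0.045, 0.013, 0, 0.05], [0, 0, 0, -0.09, 0.026, 0, 0.05], [0, 0, 0, -0.135, 0.039, 0, 0.05], [0, 0, 0, -0.165, 0.048, 0, 0.05], [0, 0, 0, -0.181, 0.0525, 0, 0.05], [0, 0, 0, -0.181, 0.0525, 0, 0.05], [0, 0, 0, -0.181, 0.0525, 0, 0.05], [0, 0, 0, -0.181, 0.0525, 0, 0.05]]
  ]
}}

```text
time: 5.2
position: [0.5896, -0.1521, 0.1487]
orientation: [[0.295, 0.956, -0.0], [0.956, -0.295, 0.001], [0.001, -0.001, -1.0]]
ft_force: [0.5, -0.3, -1.2]
grip_width: 0.0558
```

```bash
python3 -c "
from h import *
delta([.6076,-.0965,.15],72.8)
st=arm.get_state(); s=arm.snapshot('wrist'); cv2.imwrite('pics/w3.png',s['img'])
T=wT(s,st); print(proj(s,[.6076,-.0965,.078],T),proj(s,[.6076,-.0965,.02],T))
a=s['img'][60:260,170:340];cv2.imwrite('pics/w3c.png',cv2.resize(a,None,fx=3.5,fy=3,interpolation=cv2.INTER_CUBIC))"
```

```text
t5.20 pos [ 0.5896 -0.1521  0.1487] psi 72.85 w0.0558 F [ 0.5 -0.3 -1.2]
  rz 0.05 shift 0.0584 0.0008 -0.0013
[253.16706895 133.06375513] [253.17885491 128.65138186]
```

View pics/w3.png

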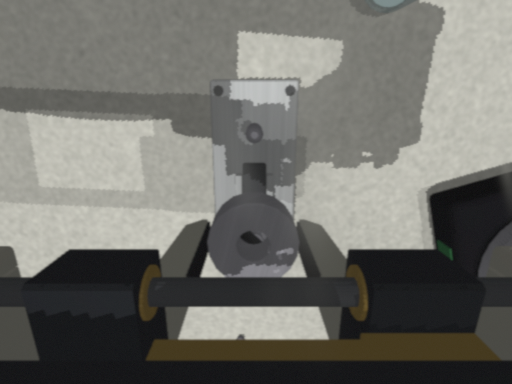

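```bash
python3 -c "
import cv2
a=cv2.imread('pics/w3.png')[70:155,200:310]
cv2.imwrite('pics/w3c.png',cv2.resize(a,None,fx=7,fy=7,interpolation=cv2.INTER_CUBIC))"
```

```text
(no output)
```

View pics/w3c.png

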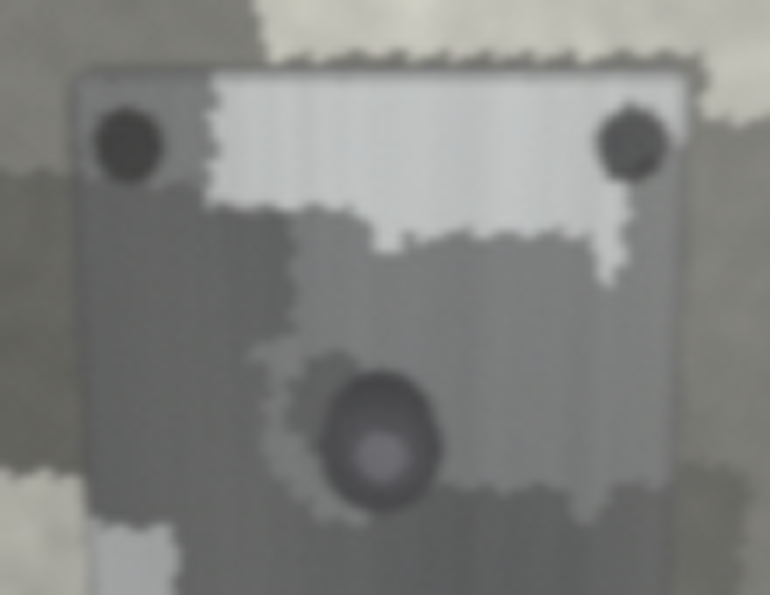

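```bash
python3 -c "
from h import *
s=arm.snapshot('wrist')
T=s['T_tool_cam']
print(onz(s,254.0,134.7,.0707,T).round(4))
# jig edges and holes, plane z block top
a=onz(s,200+128/7-.43,70+145/7-.43,.1287,T);b=onz(s,200+632/7-.43,70+143/7-.43,.1287,T);print(a,b,np.degrees(np.arctan2(*(b-a)[:2])))
delta([.6076,-.0965,.15],72.8)"
```

```text
[0.057  0.0015 0.0707]
[ 0.09611292 -0.03473738  0.1287    ] [0.09640933 0.03775086 0.1287    ] 0.23429243381213397
t5.30 pos [ 0.5898 -0.1521  0.1489] psi 72.87 w0.0557 F [-0.5  0.5 -2. ]
  rz 0.07 shift 0.0584 0.0007 -0.0011
```

{"name": "send_rows", "arguments": {
  "plan": [
    [[0, 0, 0, 0.03, 0.0005, 0, 0.05], [0, 0, 0, 0.059, 0.0008, 0, 0.05], [0, 0, 0, 0.059, 0.0008, 0.02, 0.05], [0, 0, 0, 0.059, 0.0008, 0.04, 0.05], [0, 0, 0, 0.059, 0.0008, 0.055, 0.05], [0, 0, 0, 0.059, 0.0008, 0.062, 0.05], [0, 0, 0, 0.059, 0.0008, 0.068, 0.05], [0, 0, 0, 0.059, 0.0008, 0.068, 0.05]]
  ]
}}

```text
time: 6.1
position: [0.6075, -0.0976, 0.0805]
orientation: [[0.296, 0.955, -0.001], [0.955, -0.296, 0.0], [-0.0, -0.001, -1.0]]
ft_force: [-0.6, -0.1, -1.7]
grip_width: 0.0561
```

```bash
python3 -c "
from h import *
delta([.6076,-.0965,.0278],72.8)
st=arm.get_state(); s=arm.snapshot('wrist'); cv2.imwrite('pics/w4.png',s['img'][180:290,170:340].repeat(4,0).repeat(4,1))
s=arm.snapshot('scene'); cv2.imwrite('pics/s4.png',cv2.resize(s['img'][130:240,140:260],None,fx=6,fy=5))
"
```

```text
t6.10 pos [ 0.6075 -0.0976  0.0805] psi 72.75 w0.0561 F [-0.6 -0.1 -1.7]
  rz -0.05 shift 0.0010 -0.0003 0.0527
```

View pics/w4.png

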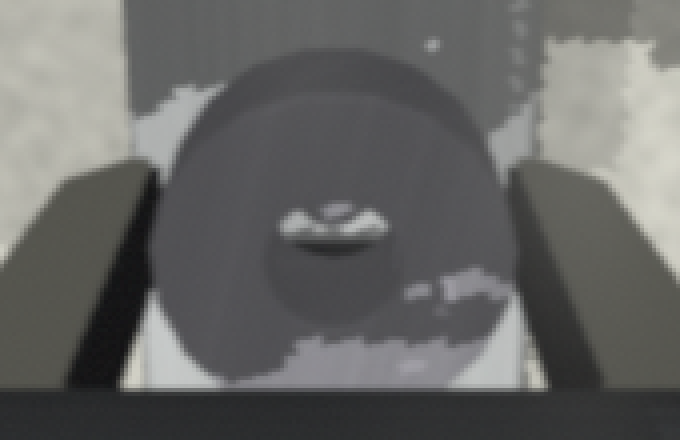

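View pics/s4.png

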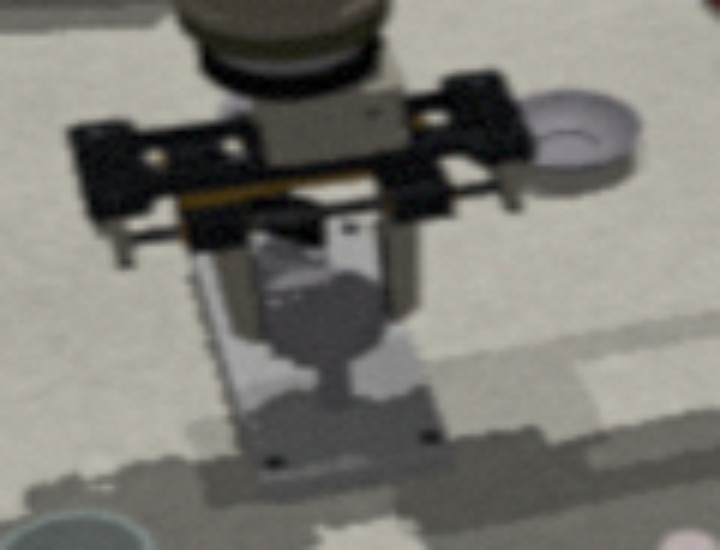

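The ring has passed over the post tip without any contact force, so I'll continue down.

{"name": "send_rows", "arguments": {
  "plan": [
    [[0, 0, 0, 0, 0, 0.006, 0.05], [0, 0, 0, 0, 0, 0.012, 0.05], [0, 0, 0, 0, 0, 0.018, 0.05], [0, 0, 0, 0, 0, 0.025, 0.05]]
  ]
}}

```text
time: 6.6
position: [0.6078, -0.0976, 0.0554]
orientation: [[0.296, 0.955, -0.0], [0.955, -0.296, 0.0], [0.0, -0.0, -1.0]]
ft_force: [0.4, 0.5, -2.0]
grip_width: 0.0561
```

```bash
python3 -c "
from h import *
delta([.6076,-.0965,.0278],72.8)"
```

```text
t6.60 pos [ 0.6078 -0.0976  0.0554] psi 72.76 w0.0561 F [ 0.4  0.5 -2. ]
  rz -0.04 shift 0.0010 -0.0005 0.0276
```

{"name": "send_rows", "arguments": {
  "plan": [
    [[0, 0, 0, 0, 0, 0.007, 0.05], [0, 0, 0, 0, 0, 0.014, 0.05], [0, 0, 0, 0, 0, 0.021, 0.05], [0, 0, 0, 0, 0, 0.0245, 0.05], [0, 0, 0, 0, 0, 0.0265, 0.05], [0, 0, 0, 0, 0, 0.0265, 0.05]]
  ]
}}

```text
time: 7.2
position: [0.6077, -0.0975, 0.0292]
orientation: [[0.296, 0.955, -0.0], [0.955, -0.296, 0.0], [0.0, -0.0, -1.0]]
ft_force: [0.0, -0.1, -1.8]
grip_width: 0.0561
```

```bash
python3 -c "
from h import *
delta([.6076,-.0965,.0278],72.8)"
```

```text
t7.20 pos [ 0.6077 -0.0975  0.0292] psi 72.76 w0.0561 F [ 0.  -0.1 -1.8]
  rz -0.04 shift 0.0010 -0.0004 0.0014
```

Still no contact. I'll open to release; the ring drops about 1 mm.

{"name": "send_rows", "arguments": {
  "plan": [
    [[0, 0, 0, 0, 0, 0.0012, 0.05], [0, 0, 0, 0, 0, 0.0012, 0.08], [0, 0, 0, 0, 0, 0.0012, 0.08], [0, 0, 0, 0, 0, 0.0012, 0.08], [0, 0, 0, 0, 0, 0.0012, 0.08], [0, 0, 0, 0, 0, 0.0012, 0.08]]
  ]
}}

```text
time: 7.8
position: [0.6079, -0.0977, 0.0284]
orientation: [[0.296, 0.955, 0.0], [0.955, -0.296, -0.0], [0.0, 0.0, -1.0]]
ft_force: [0.4, 0.8, -0.0]
grip_width: 0.0798
```

{"name": "send_rows", "arguments": {
  "plan": [
    [[0, 0, 0, 0, 0, -0.03, 0.08], [0, 0, 0, 0, 0, -0.075, 0.08], [0, 0, 0, 0, 0, -0.12, 0.08], [0, 0, 0, -0.03, 0, -0.122, 0.08], [0, 0, 0, -0.06, 0, -0.122, 0.08], [0, 0, 0, -0.06, 0, -0.122, 0.08], [0, 0, 0, -0.06, 0, -0.122, 0.08]]
  ]
}}

```text
time: 8.5
position: [0.5898, -0.1553, 0.1502]
orientation: [[0.298, 0.955, -0.0], [0.955, -0.298, 0.0], [0.0, -0.0, -1.0]]
ft_force: [0.2, -0.2, -0.1]
grip_width: 0.0802
```

```bash
python3 -c "
from h import *
delta([.6076,-.0965,.0278],72.8)
s=arm.snapshot('wrist'); cv2.imwrite('pics/w5.png',s['img'])
s=arm.snapshot('scene'); cv2.imwrite('pics/s5.png',cv2.resize(s['img'][130:240,140:260],None,fx=6,fy=5))
"
```

```text
t8.50 pos [ 0.5898 -0.1553  0.1502] psi 72.67 w0.0802 F [ 0.2 -0.2 -0.1]
  rz -0.13 shift 0.0614 -0.0005 0.1224
```

View pics/w5.png

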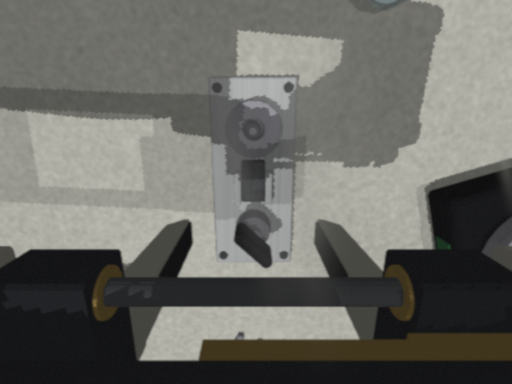

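View pics/s5.png

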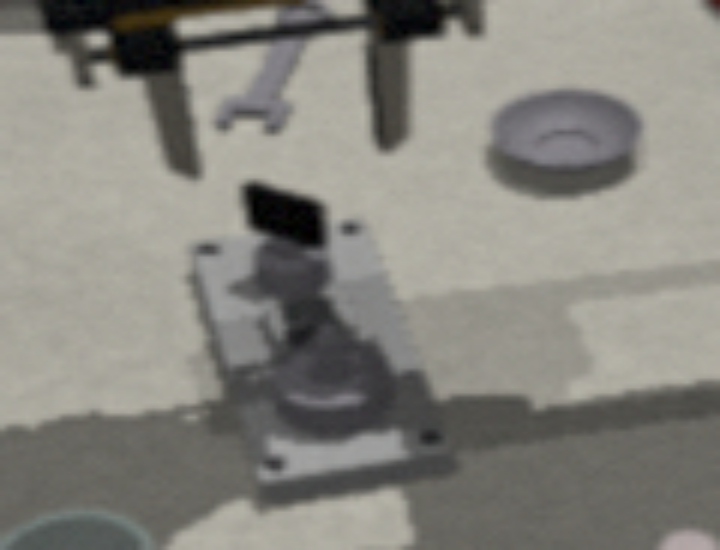

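Wide ring home on the post: it shows at about (254,127) in the wrist view, flat on the block. Next is the narrow ring.

```bash
python3 -c "
from h import *
delta([.453,.1995,.15],72.8)"
```

```text
t8.60 pos [ 0.59   -0.1543  0.1499] psi 72.77 w0.0802 F [-0.2 -0.1  1.3]
  rz -0.03 shift 0.2973 -0.2357 -0.0001
```

{"name": "send_rows", "arguments": {
  "plan": [
    [[0, 0, 0, 0.037, -0.029, 0, 0.08], [0, 0, 0, 0.074, -0.059, 0, 0.08], [0, 0, 0, 0.111, -0.088, 0, 0.08], [0, 0, 0, 0.148, -0.118, 0, 0.08], [0, 0, 0, 0.185, -0.147, 0, 0.08], [0, 0, 0, 0.222, -0.177, 0, 0.08], [0, 0, 0, 0.26, -0.206, 0, 0.08], [0, 0, 0, 0.297, -0.236, 0, 0.08]]
  ]
}}

```text
time: 9.4
position: [0.4513, 0.2012, 0.1503]
orientation: [[0.295, 0.955, 0.0], [0.955, -0.295, 0.0], [0.0, 0.0, -1.0]]
ft_force: [0.8, 0.6, 0.5]
grip_width: 0.0798
```

{"name": "send_rows", "arguments": {
  "plan": [
    [[0, 0, 0, 0, 0, 0, 0.08], [0, 0, 0, 0, 0, 0, 0.08], [0, 0, 0, 0, 0, 0, 0.08]]
  ]
}}

```text
time: 9.7
position: [0.4528, 0.1983, 0.1502]
orientation: [[0.296, 0.955, -0.0], [0.955, -0.296, -0.0], [-0.0, 0.0, -1.0]]
ft_force: [1.0, 0.3, 0.1]
grip_width: 0.08
```

```bash
python3 -c "
from h import *
delta([.453,.1995,.007],72.8)
st=arm.get_state(); s=arm.snapshot('wrist'); cv2.imwrite('pics/w6.png',s['img'])
T=wT(s,st); print(proj(s,[.4526,.1997,.026],T))
cv2.imwrite('pics/w6c.png',cv2.resize(s['img'][140:220,210:300],None,fx=7,fy=7,interpolation=cv2.INTER_CUBIC))"
```

```text
t9.70 pos [0.4528 0.1983 0.1502] psi 72.78 w0.0800 F [1.  0.3 0.1]
  rz -0.02 shift 0.0012 -0.0002 0.1432
[251.8053461  182.60191608]
```

View pics/w6.png

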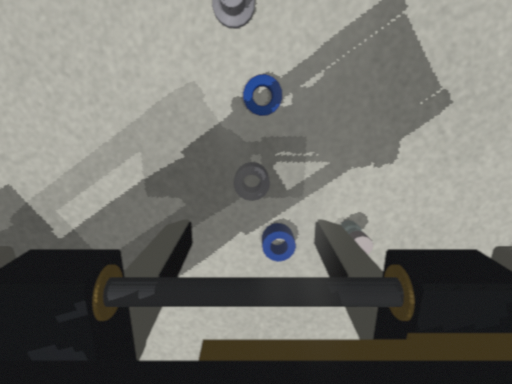

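View pics/w6c.png

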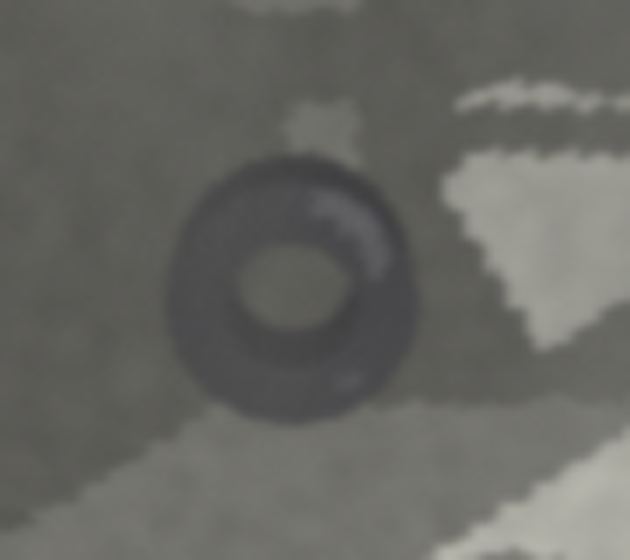

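{"name": "send_rows", "arguments": {
  "plan": [
    [[0, 0, 0, 0.0015, 0, 0.045, 0.07], [0, 0, 0, 0.0015, 0, 0.09, 0.07], [0, 0, 0, 0.0015, 0, 0.12, 0.07], [0, 0, 0, 0.0015, 0, 0.135, 0.07], [0, 0, 0, 0.0015, 0, 0.142, 0.07], [0, 0, 0, 0.0015, 0, 0.142, 0.032], [0, 0, 0, 0.0015, 0, 0.142, 0.032], [0, 0, 0, 0.0015, 0, 0.142, 0.032]]
  ]
}}

```text
time: 10.55
position: [0.4545, 0.2003, 0.0097]
orientation: [[0.297, 0.955, 0.002], [0.955, -0.297, 0.001], [0.001, 0.002, -1.0]]
ft_force: [0.4, 0.0, -0.5]
grip_width: 0.0507
```

{"name": "send_rows", "arguments": {
  "plan": [
    [[0, 0, 0, 0, 0, 0, 0.032], [0, 0, 0, 0, 0, 0, 0.032], [0, 0, 0, 0, 0, 0, 0.032]]
  ]
}}

```text
time: 10.85
position: [0.4539, 0.2005, 0.0094]
orientation: [[0.296, 0.955, 0.002], [0.955, -0.296, 0.001], [0.001, 0.001, -1.0]]
ft_force: [-1.8, -0.8, 7.1]
grip_width: 0.0396
```

```bash
python3 -c "
from h import *
delta([.5898,-.154,.15],72.8)
s=arm.snapshot('wrist'); cv2.imwrite('pics/w7.png',s['img'])
cv2.imwrite('pics/w7c.png',cv2.resize(s['img'][180:290,195:315],None,fx=6,fy=5.4,interpolation=cv2.INTER_CUBIC))"
```

```text
t10.85 pos [0.4539 0.2005 0.0094] psi 72.77 w0.0396 F [-1.8 -0.8  7.1]
  rz -0.03 shift -0.2983 0.2348 -0.1406
```

View pics/w7c.png

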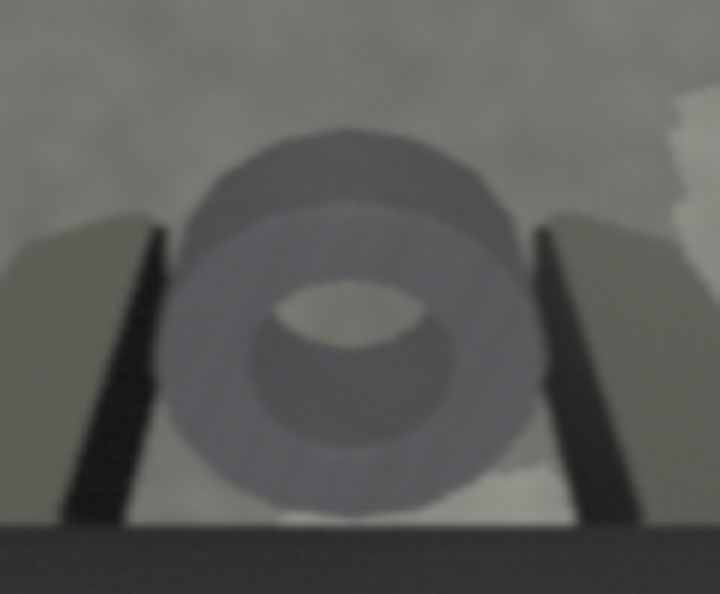

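```bash
python3 -c "
from h import *
s=arm.snapshot('wrist')
T=s['T_tool_cam']
for v in (280,447,203,517): print(onz(s,195+350.5/6-.5,180+(v+.5)/5.4-.5,-.0166,T).round(4))"
```

```text
[ 0.0082  0.0007 -0.0166]
[-0.0124  0.0007 -0.0166]
[ 0.0172  0.0007 -0.0166]
[-0.0214  0.0007 -0.0166]
```

{"name": "send_rows", "arguments": {
  "plan": [
    [[0, 0, 0, 0, 0, -0.03, 0.032], [0, 0, 0, 0, 0, -0.075, 0.032], [0, 0, 0, 0, 0, -0.12, 0.032], [0, 0, 0, -0.035, 0.027, -0.141, 0.032], [0, 0, 0, -0.072, 0.056, -0.141, 0.032], [0, 0, 0, -0.11, 0.086, -0.141, 0.032], [0, 0, 0, -0.148, 0.116, -0.141, 0.032], [0, 0, 0, -0.186, 0.146, -0.141, 0.032]]
  ]
}}

```text
time: 11.75
position: [0.5378, -0.0226, 0.1494]
orientation: [[0.296, 0.955, 0.001], [0.955, -0.296, -0.0], [0.0, 0.001, -1.0]]
ft_force: [2.0, 0.4, -0.4]
grip_width: 0.0394
```

{"name": "send_rows", "arguments": {
  "plan": [
    [[0, 0, 0, -0.037, 0.03, 0, 0.032], [0, 0, 0, -0.074, 0.059, 0, 0.032], [0, 0, 0, -0.1, 0.08, 0, 0.032], [0, 0, 0, -0.112, 0.089, 0, 0.032], [0, 0, 0, -0.112, 0.089, 0, 0.032], [0, 0, 0, -0.112, 0.089, 0, 0.032], [0, 0, 0, -0.112, 0.089, 0, 0.032]]
  ]
}}

```text
time: 12.45
position: [0.5889, -0.1525, 0.1491]
orientation: [[0.295, 0.956, -0.0], [0.956, -0.295, 0.001], [0.0, -0.001, -1.0]]
ft_force: [0.2, 0.9, -0.7]
grip_width: 0.0398
```

```bash
python3 -c "
from h import *
delta([.6079,-.0969,.0534],72.8)
st=arm.get_state(); s=arm.snapshot('wrist'); cv2.imwrite('pics/w8.png',s['img'])
T=wT(s,st); print(proj(s,[.6076,-.0965,.078],T))
cv2.imwrite('pics/w8c.png',cv2.resize(s['img'][70:155,200:310],None,fx=7,fy=7,interpolation=cv2.INTER_CUBIC))"
```

```text
t12.45 pos [ 0.5889 -0.1525  0.1491] psi 72.85 w0.0398 F [ 0.2  0.9 -0.7]
  rz 0.05 shift 0.0587 0.0018 0.0957
[253.84878975 132.28820042]
```

View pics/w8.png

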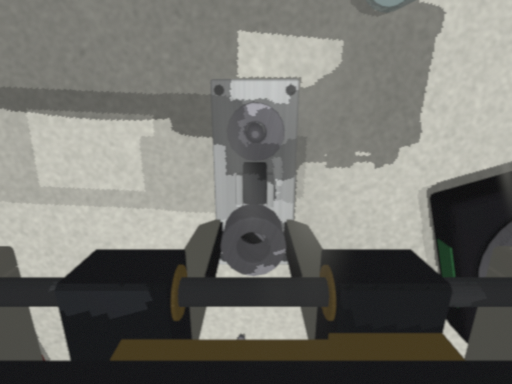

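View pics/w8c.png

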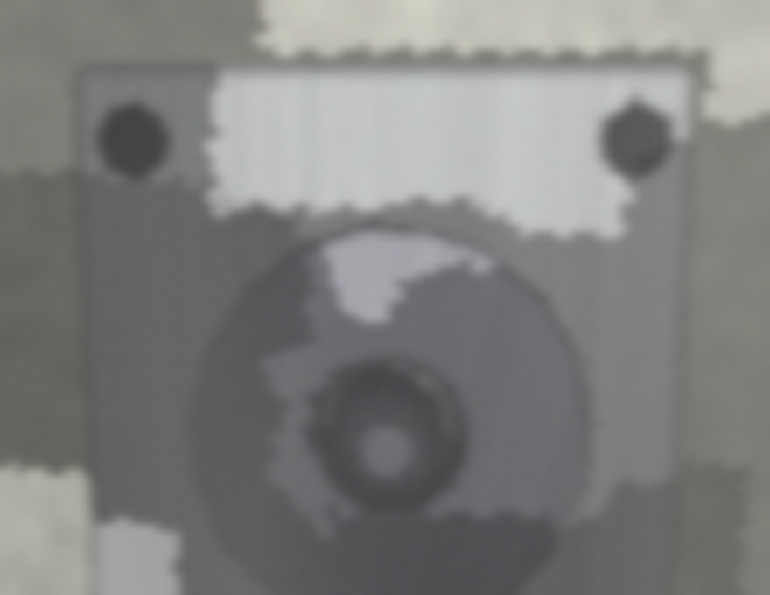

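{"name": "send_rows", "arguments": {
  "plan": [
    [[0, 0, 0, 0.03, 0.0008, 0, 0.032], [0, 0, 0, 0.0592, 0.0015, 0, 0.032], [0, 0, 0, 0.0592, 0.0015, 0.02, 0.032], [0, 0, 0, 0.0592, 0.0015, 0.04, 0.032], [0, 0, 0, 0.0592, 0.0015, 0.055, 0.032], [0, 0, 0, 0.0592, 0.0015, 0.062, 0.032], [0, 0, 0, 0.0592, 0.0015, 0.069, 0.032], [0, 0, 0, 0.0592, 0.0015, 0.073, 0.032]]
  ]
}}

```text
time: 13.3
position: [0.6083, -0.0981, 0.0762]
orientation: [[0.296, 0.955, 0.0], [0.955, -0.296, 0.0], [0.0, 0.0, -1.0]]
ft_force: [-0.3, 0.6, -0.4]
grip_width: 0.0397
```

```bash
python3 -c "
from h import *
delta([.6079,-.0969,.0534],72.8)"
```

```text
t13.30 pos [ 0.6083 -0.0981  0.0762] psi 72.75 w0.0397 F [-0.3  0.6 -0.4]
  rz -0.05 shift 0.0010 -0.0007 0.0228
```

{"name": "send_rows", "arguments": {
  "plan": [
    [[0, 0, 0, 0.0005, 0, 0.005, 0.032], [0, 0, 0, 0.0005, 0, 0.01, 0.032], [0, 0, 0, 0.0005, 0, 0.015, 0.032], [0, 0, 0, 0.0005, 0, 0.019, 0.032], [0, 0, 0, 0.0005, 0, 0.0215, 0.032], [0, 0, 0, 0.0005, 0, 0.0215, 0.032]]
  ]
}}

```text
time: 13.9
position: [0.608, -0.0976, 0.0542]
orientation: [[0.296, 0.955, -0.001], [0.955, -0.296, 0.0], [-0.0, -0.001, -1.0]]
ft_force: [-0.4, 0.6, -0.9]
grip_width: 0.0394
```

```bash
python3 -c "
from h import *
delta([.6079,-.0969,.0534],72.8)"
```

```text
t13.90 pos [ 0.608  -0.0976  0.0542] psi 72.76 w0.0394 F [-0.4  0.6 -0.9]
  rz -0.04 shift 0.0006 -0.0003 0.0008
```

{"name": "send_rows", "arguments": {
  "plan": [
    [[0, 0, 0, 0, 0, 0.0007, 0.032], [0, 0, 0, 0, 0, 0.0007, 0.07], [0, 0, 0, 0, 0, 0.0007, 0.07], [0, 0, 0, 0, 0, 0.0007, 0.07], [0, 0, 0, 0, 0, 0.0007, 0.07], [0, 0, 0, 0, 0, 0.0007, 0.07]]
  ]
}}

```text
time: 14.5
position: [0.6084, -0.0976, 0.0542]
orientation: [[0.296, 0.955, 0.0], [0.955, -0.296, -0.0], [0.0, 0.0, -1.0]]
ft_force: [0.5, -0.0, 0.0]
grip_width: 0.0693
```

{"name": "send_rows", "arguments": {
  "plan": [
    [[0, 0, 0, 0, 0, -0.03, 0.07], [0, 0, 0, 0, 0, -0.075, 0.07], [0, 0, 0, 0, 0, -0.097, 0.07], [0, 0, 0, -0.03, 0, -0.097, 0.07], [0, 0, 0, -0.06, 0, -0.097, 0.07], [0, 0, 0, -0.09, 0, -0.097, 0.07], [0, 0, 0, -0.09, 0, -0.097, 0.07], [0, 0, 0, -0.09, 0, -0.097, 0.07]]
  ]
}}

```text
time: 15.3
position: [0.5815, -0.184, 0.1511]
orientation: [[0.298, 0.955, 0.0], [0.955, -0.298, 0.0], [0.0, 0.0, -1.0]]
ft_force: [0.5, 0.5, -0.2]
grip_width: 0.0698
```

```bash
python3 -c "
from h import *
delta([.6079,-.0969,.0534],72.8)
st=arm.get_state(); s=arm.snapshot('wrist'); cv2.imwrite('pics/w9.png',s['img'])
T=wT(s,st); print(proj(s,[.5751,-.2016,.084],T))
s=arm.snapshot('scene'); cv2.imwrite('pics/s9.png',cv2.resize(s['img'][130:240,140:260],None,fx=6,fy=5))
"
```

```text
t15.30 pos [ 0.5815 -0.184   0.1511] psi 72.67 w0.0698 F [ 0.5  0.5 -0.2]
  rz -0.13 shift 0.0910 -0.0008 0.0977
[251.23129745 219.85039058]
```

View pics/w9.png

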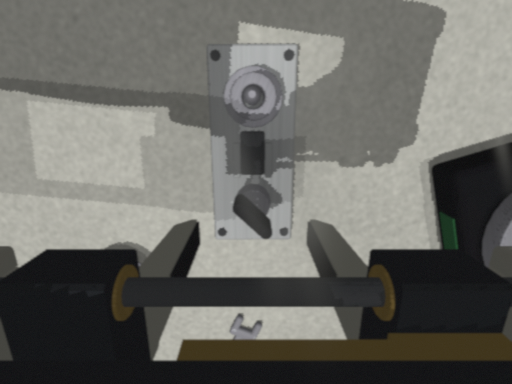

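View pics/s9.png

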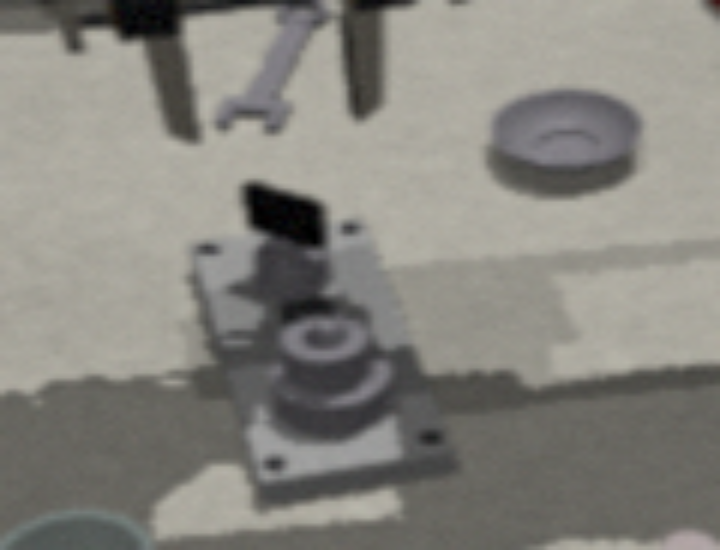

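Both rings are stacked and home. Now I'll measure the thumbscrew bar.

```bash
python3 -c "
import cv2
a=cv2.imread('pics/w9.png')[165:250,205:305]
cv2.imwrite('pics/w9c.png',cv2.resize(a,None,fx=7,fy=7,interpolation=cv2.INTER_CUBIC))"
```

```text
(no output)
```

View pics/w9c.png

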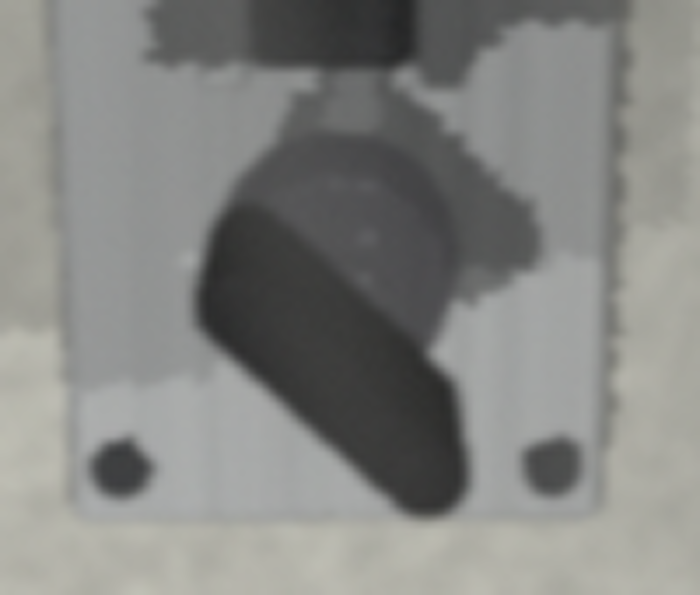

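```bash
python3 -c "
from h import *
st=arm.get_state(); s=arm.snapshot('wrist'); T=wT(s,st)
q=lambda x,y,z:onz(s,205+(x+.5)/7-.5,165+(y+.5)/7-.5,z,T)
for a,b,z in [((205,330),(395,505),.084),((275,215),(450,375),.054),((275,215),(450,375),.084)]:
    d=q(*b,z)-q(*a,z); print(np.degrees(np.arctan2(d[1],d[0])),np.linalg.norm(d))
A=q(222,310,.084);B=q(430,490,.084);print(A,B)
print('ends',np.linalg.norm(B-A))
delta([.5752,-.2014,.15],123)"
```

```text
-62.18310849125416 0.03478487181351701
-61.18818492840828 0.035189219052358126
-61.18818492840819 0.031185689188764434
[ 0.56580879 -0.18637631  0.084     ] [ 0.58412896 -0.21838167  0.084     ]
ends 0.03687779416161551
t15.45 pos [ 0.582  -0.1826  0.151 ] psi 72.81 w0.0703 F [ 0.1  0.2 -0.2]
  rz -50.19 shift -0.0199 -0.0009 0.0010
```

{"name": "send_rows", "arguments": {
  "plan": [
    [[0, 0, -8, -0.0195, -0.001, 0, 0.05], [0, 0, -16, -0.0195, -0.001, 0, 0.05], [0, 0, -24, -0.0195, -0.001, 0, 0.05], [0, 0, -32, -0.0195, -0.001, 0, 0.05], [0, 0, -40, -0.0195, -0.001, 0, 0.05], [0, 0, -45.5, -0.0195, -0.001, 0, 0.05], [0, 0, -45.5, -0.0195, -0.001, 0, 0.05], [0, 0, -45.5, -0.0195, -0.001, 0, 0.05]]
  ]
}}

```text
time: 16.25
position: [0.5752, -0.2011, 0.151]
orientation: [[-0.472, 0.882, 0.0], [0.882, 0.472, 0.0], [0.0, 0.0, -1.0]]
ft_force: [-0.0, -0.8, 0.7]
grip_width: 0.0504
```

```bash
python3 -c "
from h import *
delta([.575,-.203,.0535],118.3)
st=arm.get_state(); s=arm.snapshot('wrist'); cv2.imwrite('pics/w10.png',s['img'])
"
```

```text
t16.25 pos [ 0.5752 -0.2011  0.151 ] psi 118.15 w0.0504 F [-0.  -0.8  0.7]
  rz -0.15 shift -0.0016 -0.0011 0.0975
```

View pics/w10.png

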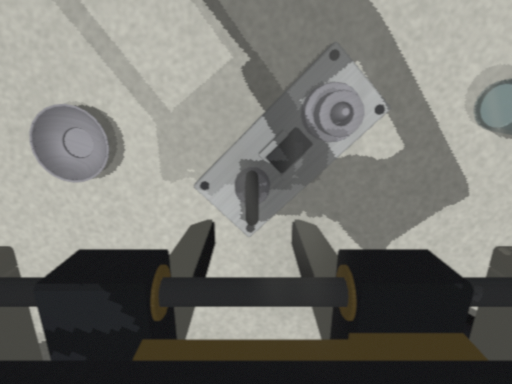

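{"name": "send_rows", "arguments": {
  "plan": [
    [[0, 0, 0, -0.0015, -0.001, 0.03, 0.05], [0, 0, 0, -0.0015, -0.001, 0.06, 0.05], [0, 0, 0, -0.0015, -0.001, 0.085, 0.05], [0, 0, 0, -0.0015, -0.001, 0.0965, 0.05], [0, 0, 0, -0.0015, -0.001, 0.0965, 0.05], [0, 0, 0, -0.0015, -0.001, 0.0965, 0.03]]
  ]
}}

```text
time: 16.9
position: [0.5754, -0.2038, 0.0556]
orientation: [[-0.473, 0.881, 0.001], [0.881, 0.473, -0.0], [-0.001, 0.001, -1.0]]
ft_force: [0.5, 0.6, 0.5]
grip_width: 0.0454
```

```bash
python3 -c "
from h import *
delta([.575,-.203,.0535],118.3)
st=arm.get_state(); s=arm.snapshot('wrist'); cv2.imwrite('pics/w11.png',cv2.resize(s['img'][120:300,150:360],None,fx=3.5,fy=3.2))
"
```

```text
t16.90 pos [ 0.5754 -0.2038  0.0556] psi 118.23 w0.0454 F [0.5 0.6 0.5]
  rz -0.07 shift 0.0009 0.0000 0.0021
```

View pics/w11.png

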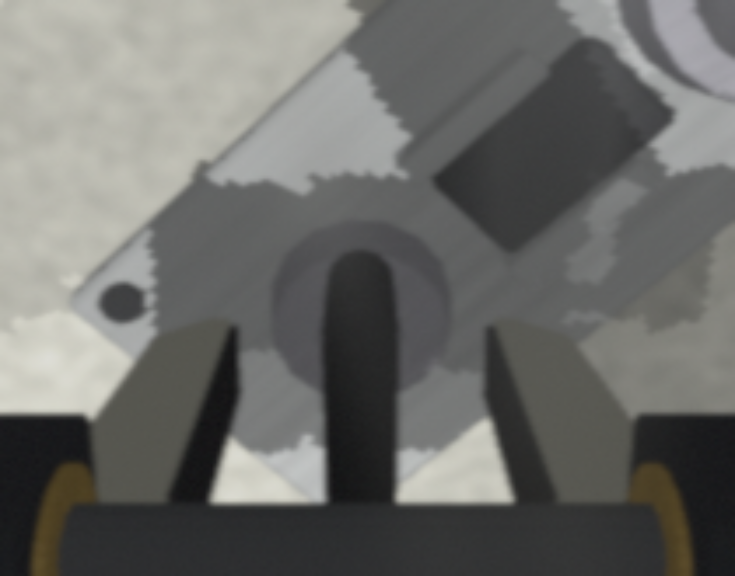

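The bar sits centred and parallel between the fingers, so I'll close on it.

{"name": "send_rows", "arguments": {
  "plan": [
    [[0, 0, 0, 0, 0, 0.001, 0.03], [0, 0, 0, 0, 0, 0.001, 0.02], [0, 0, 0, 0, 0, 0.001, 0.005], [0, 0, 0, 0, 0, 0.001, 0.005], [0, 0, 0, 0, 0, 0.001, 0.005], [0, 0, 0, 0, 0, 0.001, 0.005], [0, 0, 0, 0, 0, 0.001, 0.005]]
  ]
}}

```text
time: 17.65
position: [0.5751, -0.2037, 0.054]
orientation: [[-0.474, 0.881, 0.001], [0.881, 0.474, -0.0], [-0.001, 0.001, -1.0]]
ft_force: [-0.6, 0.8, 3.9]
grip_width: 0.0115
```

```bash
python3 -c "
from h import *
delta([.575,-.203,.0535],118.3); print(arm.get_state()['ft_torque'],arm.get_state()['joints'])
"
```

```text
t17.65 pos [ 0.5751 -0.2037  0.054 ] psi 118.26 w0.0115 F [-0.6  0.8  3.9]
  rz -0.04 shift 0.0007 0.0002 0.0005
[ 0.09947919 -0.1551203   0.0440591 ] [-4.24487698e-01  2.89708908e-01  1.61662280e+00  1.11614238e-04
  1.23452742e+00 -9.17829992e-01]
```

{"name": "send_rows", "arguments": {
  "plan": [
    [[0, 0, 7, 0, 0, 0, 0.005], [0, 0, 14, 0, 0, 0, 0.005], [0, 0, 21, 0, 0, 0, 0.005], [0, 0, 28, 0, 0, 0, 0.005], [0, 0, 35, 0, 0, 0, 0.005], [0, 0, 42, 0, 0, 0, 0.005], [0, 0, 48, 0, 0, 0, 0.005], [0, 0, 48, 0, 0, 0, 0.005]]
  ]
}}

```text
time: 18.45
position: [0.5747, -0.2038, 0.054]
orientation: [[0.341, 0.94, -0.0], [0.94, -0.341, -0.0], [-0.0, -0.0, -1.0]]
ft_force: [-1.9, 1.4, 5.1]
grip_width: 0.0121
```

```bash
python3 -c "
from h import *
delta([.575,-.203,.0535],-17.2); print(arm.get_state()['ft_torque'])
"
```

```text
t18.45 pos [ 0.5747 -0.2038  0.054 ] psi 70.04 w0.0121 F [-1.9  1.4  5.1]
  rz 87.24 shift 0.0008 0.0000 0.0005
[ 0.12271714  0.31218035 -0.03821792]
```

Low forces and turning smoothly. Continue.

{"name": "send_rows", "arguments": {
  "plan": [
    [[0, 0, 7, 0, 0, 0, 0.005], [0, 0, 14, 0, 0, 0, 0.005], [0, 0, 21, 0, 0, 0, 0.005], [0, 0, 28, 0, 0, 0, 0.005], [0, 0, 35, 0, 0, 0, 0.005], [0, 0, 42, 0, 0, 0, 0.005], [0, 0, 49, 0, 0, 0, 0.005], [0, 0, 56, 0, 0, 0, 0.005]]
  ]
}}

```text
time: 19.25
position: [0.5744, -0.2034, 0.054]
orientation: [[0.97, 0.242, -0.001], [0.242, -0.97, 0.0], [-0.001, -0.001, -1.0]]
ft_force: [-3.3, 2.5, 7.7]
grip_width: 0.0117
```

{"name": "send_rows", "arguments": {
  "plan": [
    [[0, 0, 6, 0, 0, 0, 0.005], [0, 0, 12, 0, 0, 0, 0.005], [0, 0, 18, 0, 0, 0, 0.005], [0, 0, 23, 0, 0, 0, 0.005], [0, 0, 23, 0, 0, 0, 0.005]]
  ]
}}

```text
time: 19.75
position: [0.5743, -0.2032, 0.0539]
orientation: [[0.988, -0.155, -0.001], [-0.155, -0.988, 0.001], [-0.001, -0.001, -1.0]]
ft_force: [-4.0, 3.3, 7.5]
grip_width: 0.0118
```

```bash
python3 -c "
from h import *
delta([.575,-.203,.0535],-17.2); print(arm.get_state()['ft_torque'],arm.get_state()['joint_efforts'])
s=arm.snapshot('wrist'); cv2.imwrite('pics/w12.png',s['img'])
"
```

```text
t19.75 pos [ 0.5743 -0.2032  0.0539] psi -8.92 w0.0118 F [-4.   3.3  7.5]
  rz 8.28 shift 0.0006 -0.0003 0.0004
[ 0.57753045  0.66747762 -0.09958575] [ -0.92390142 -56.41541004 -44.14226174  -0.42076182  -1.87776424
   1.39209799]
```

View pics/w12.png

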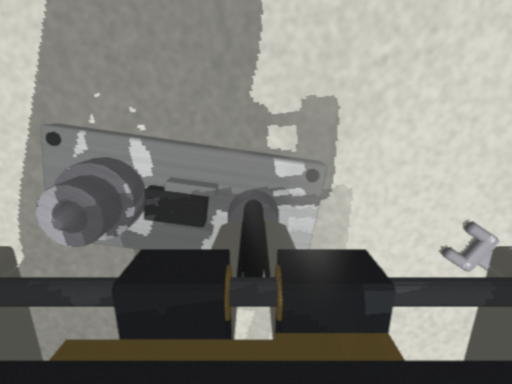

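{"name": "send_rows", "arguments": {
  "plan": [
    [[0, 0, 4, 0, 0, 0, 0.005], [0, 0, 8, 0, 0, 0, 0.005], [0, 0, 8, 0, 0, 0, 0.005]]
  ]
}}

```text
time: 20.1
position: [0.5744, -0.2031, 0.054]
orientation: [[0.957, -0.29, -0.001], [-0.29, -0.957, 0.001], [-0.001, -0.001, -1.0]]
ft_force: [-3.7, 4.1, 8.3]
grip_width: 0.012
```

```bash
python3 -c "
from h import *
delta([.575,-.203,.0535],-17.2); print(arm.get_state()['ft_torque'],arm.get_state()['joint_efforts'][5])
"
```

```text
t20.10 pos [ 0.5744 -0.2031  0.054 ] psi -16.88 w0.0120 F [-3.7  4.1  8.3]
  rz 0.32 shift 0.0006 -0.0003 0.0005
[ 0.68898631  0.71856665 -0.08190746] 1.0680604353547096
```

{"name": "send_rows", "arguments": {
  "plan": [
    [[0, 0, 3, 0, 0, 0, 0.005], [0, 0, 3, 0, 0, 0, 0.005]]
  ]
}}

```text
time: 20.3
position: [0.5744, -0.2031, 0.054]
orientation: [[0.941, -0.339, -0.001], [-0.339, -0.941, 0.001], [-0.001, -0.0, -1.0]]
ft_force: [-4.6, 3.6, 8.0]
grip_width: 0.0122
```

```bash
python3 -c "
from h import *
delta([.575,-.203,.0535],-17.2); print(arm.get_state()['ft_torque'],arm.get_state()['joint_efforts'][5])
"
```

```text
t20.30 pos [ 0.5744 -0.2031  0.054 ] psi -19.79 w0.0122 F [-4.6  3.6  8. ]
  rz -2.59 shift 0.0005 -0.0003 0.0005
[0.595577   0.7044753  0.62601468] 1.4273826777935028
```

{"name": "send_rows", "arguments": {
  "plan": [
    [[0, 0, 2, 0, 0, 0, 0.005], [0, 0, 2, 0, 0, 0, 0.005], [0, 0, 2, 0, 0, 0, 0.005], [0, 0, 2, 0, 0, 0, 0.005]]
  ]
}}

```text
time: 20.7
position: [0.5745, -0.2032, 0.054]
orientation: [[0.929, -0.369, -0.001], [-0.369, -0.929, 0.0], [-0.001, -0.0, -1.0]]
ft_force: [-3.1, 2.5, 7.9]
grip_width: 0.0124
```

```bash
python3 -c "
from h import *
delta([.575,-.203,.0535],-17.2); print(arm.get_state()['ft_torque'],arm.get_state()['joint_efforts'][5])
s=arm.snapshot('wrist'); cv2.imwrite('pics/w13.png',s['img'])
s=arm.snapshot('top'); cv2.imwrite('pics/t13.png',s['img'])
"
```

```text
t20.70 pos [ 0.5745 -0.2032  0.054 ] psi -21.68 w0.0124 F [-3.1  2.5  7.9]
  rz -4.48 shift 0.0004 -0.0003 0.0005
[0.55593434 0.51700378 0.71916087] 0.6771177425980568
```

View pics/w13.png

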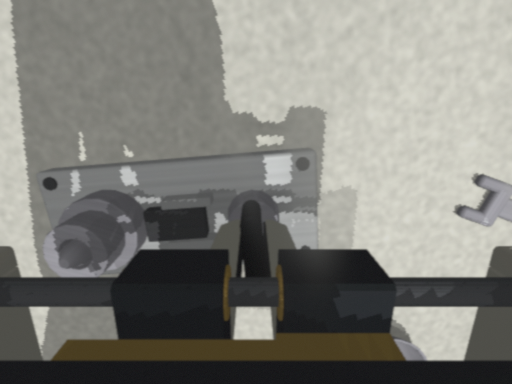

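Seat found: at the expected angle the torque rose from about −0.1 to +0.7 N m and then plateaued. Now backing off a quarter turn.

{"name": "send_rows", "arguments": {
  "plan": [
    [[0, 0, -7, 0, 0, 0, 0.005], [0, 0, -14, 0, 0, 0, 0.005], [0, 0, -21, 0, 0, 0, 0.005], [0, 0, -28, 0, 0, 0, 0.005], [0, 0, -35, 0, 0, 0, 0.005], [0, 0, -42, 0, 0, 0, 0.005], [0, 0, -49, 0, 0, 0, 0.005], [0, 0, -50, 0, 0, 0, 0.005]]
  ]
}}

```text
time: 21.6
position: [0.5746, -0.2035, 0.054]
orientation: [[0.879, 0.477, -0.0], [0.477, -0.879, 0.0], [-0.0, -0.001, -1.0]]
ft_force: [-2.5, 2.0, 7.1]
grip_width: 0.0119
```

{"name": "send_rows", "arguments": {
  "plan": [
    [[0, 0, -7, 0, 0, 0, 0.005], [0, 0, -14, 0, 0, 0, 0.005], [0, 0, -21, 0, 0, 0, 0.005], [0, 0, -28, 0, 0, 0, 0.005], [0, 0, -35, 0, 0, 0, 0.005], [0, 0, -42, 0, 0, 0, 0.005], [0, 0, -45, 0, 0, 0, 0.005], [0, 0, -45, 0, 0, 0, 0.005]]
  ]
}}

```text
time: 22.4
position: [0.5748, -0.2036, 0.054]
orientation: [[0.286, 0.958, -0.0], [0.958, -0.286, 0.0], [0.0, -0.0, -1.0]]
ft_force: [-1.4, 0.8, 5.5]
grip_width: 0.0117
```

{"name": "send_rows", "arguments": {
  "plan": [
    [[0, 0, 0, 0, 0, 0, 0.005], [0, 0, 0, 0, 0, 0, 0.005], [0, 0, 0, 0, 0, 0, 0.005], [0, 0, 0, 0, 0, 0, 0.005]]
  ]
}}

```text
time: 22.8
position: [0.5748, -0.2036, 0.054]
orientation: [[0.288, 0.958, 0.0], [0.958, -0.288, 0.0], [0.0, 0.0, -1.0]]
ft_force: [-1.5, 1.8, 5.3]
grip_width: 0.0119
```

```bash
python3 -c "
from h import *
delta([.575,-.203,.0535],72.8); print(arm.get_state()['ft_torque'],arm.get_state()['joint_efforts'][5],np.abs(arm.get_state()['qd']).max())
s=arm.snapshot('wrist'); cv2.imwrite('pics/w14.png',s['img'])
s=arm.snapshot('scene'); cv2.imwrite('pics/s14.png',s['img'])
s=arm.snapshot('top'); cv2.imwrite('pics/t14.png',s['img'])
"
```

```text
t22.80 pos [ 0.5748 -0.2036  0.054 ] psi 73.26 w0.0119 F [-1.5  1.8  5.3]
  rz 0.46 shift 0.0006 0.0000 0.0005
[0.23212052 0.18513741 0.09539316] 0.0799680151976645 0.0013734467572212006
```

View pics/w14.png

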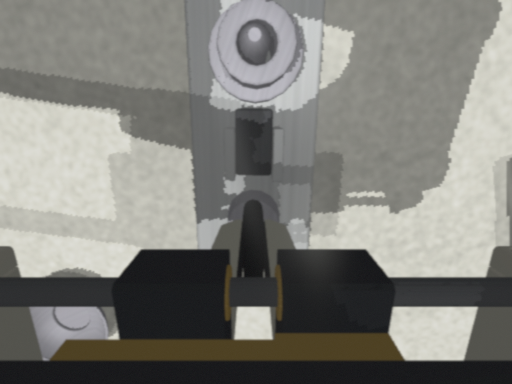

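View pics/s14.png

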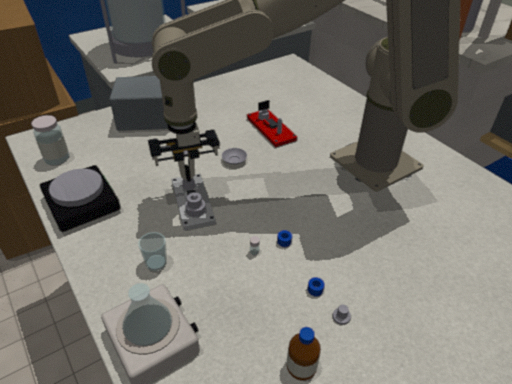

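View pics/t14.png

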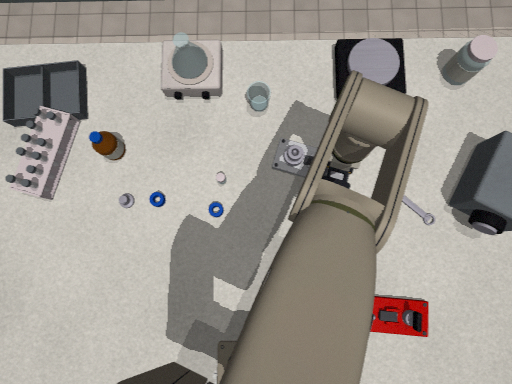

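The bar lies along the jig's y axis and is gripped. The rings sit on the post at (256,45) in the wrist view, and all the bystanders that show are in place. I'm handing the job in.

```bash
python3 -c "
from bench import arm
print(arm.finish_job()); print(arm.get_state()['grip_width'])"
```

```text
the job is handed in; nothing more can be done
None
the job is handed in; nothing more can be done
```

The job is done and handed in at about 23 s of the 72 s allowed; `finish_job` reports no verdict, so success is from my own checks only.

- **Rings:** I threaded the wide ring and then the narrow ring down the post and let each go about 1 mm or less above home. Neither showed any contact force on the way down. The pictures show both stacked, upright and home.
- **Thumbscrew:** I gripped it and turned it about 136° clockwise to the hard stop. The stop came at the expected angle, where the torque rose from about −0.1 to +0.7 N m and levelled off. I then backed it off a quarter turn and finished still gripping it. The tool ended 90.5° from the jig's x axis, which is about 1.58 rad if the bar follows the jaws. The fingers were closed at 11.9 mm on the 12 mm bar and the arm was still.
- **Bystanders:** In the last views, those visible (vial, beaker, reagent bottle, dish, port plug, wrench), the blue rings and the red look-alike were in place. The arm hid part of the wrench and of the red jig in the top view.

One disagreement: the top camera and the wrist camera put the post up to about 3 mm apart. For each ring I steered by the wrist picture, which showed the ring and the post tip together, and neither ring touched the post. I have no direct reading of the grip force or the screw angle; both are inferred from the finger opening and the tool pose.

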